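# Set the variable transformer to the mains line and switch it on

### The job

Set the bench transformer (the grey case with the big black pointer knob on its top) for the unit under test: with a fingertip against the knob's bar, push the dial round until the white index on its pointer lines up with the mains line, the broad line with an arrow head on the scale. Then press the raised end of the rocker switch beside it fully down to switch on. Push gently with the fingers together on one side of the bar, never gripping or straddling the knob, leave everything else standing where it is, and finish clear of it all.

Things in the scene. Friction and masses are not known exactly. Their poses are not given: they have to be found in the camera images.
- variac: grey cased transformer, 220 (x) x 260 (y) mm, fixed; black top deck 143 mm above the bench. Origin: centre of its underside; +x its rear, +y its left. On the deck: a scale plate 138 mm across centred at (0, 45) mm, with 31 black lines 10 degrees apart over 300 degrees, the gap facing -x; a voltmeter window (6 mm high) rear right; a fuse cap (11 mm) and a lamp (9 mm) front right
- dial (a joint): angle of the knob in rad: 0 with the pointer at the scale's first line, 150 degrees counter-clockwise from the case's +x; grows clockwise seen from above, to the stop at 5.236; one division is 0.175. The mains line is at 4.189. Stiff friction (about 0.1 N m); it stays where it is left
- dial_grip (a point): on the knob's axis, level with the top of its bar, 180.5 mm above the bench; turns with the knob, its x axis along the bar to the pointer end. The knob is a round black skirt, 84 mm across, its top 24 mm below this point, with a bar 76 mm long and 16 mm wide across its middle, standing 24 mm proud of the skirt. A white index line runs along the pointer half only
- index_tip (a point): the outer end of the white index on the pointer, 51 mm from the knob's axis, 24 mm below the top of the bar
- mains_line (a point): the middle of the mains line on the scale plate, 58 mm from the knob's axis, 145.5 mm above the bench: the one broad line (3 mm wide, running to the plate's edge, widening to an arrow head at its outer end); the other lines are 1.2 mm wide
- rocker (a joint): angle of the grey rocker switch in rad: 0 = off (rear end, +x of the case, raised), 0.4 = on (rear end fully down and level). It takes about 3 N on its raised end and stays where it is left
- rocker_raised (a point): on the surface of the rocker's raised rear half, 11 mm from its pivot line. The rocker is 22 mm wide and 34 mm long; its pivot line runs along the case's y, 151 mm above the bench, and its raised edge is at 158 mm; fully on, the rear half is level at 151 mm. Its steel frame (42 x 32 mm) is 149 mm high
- reel_deck: small solder reel, 48 mm across and 32 mm high, standing on the deck just in front of the scale plate (towards the case's -x edge); origin at the centre of its underside. A bystander, loose
- flux: small yellow flux bottle with a pointed nozzle, 26 mm across and 50 mm high, standing at the rear left corner of the deck; origin at the centre of its underside. A bystander, loose
- reel_bench: solder reel, 48 mm across and 32 mm high, on the bench in front of the case; origin at the centre of its underside. A bystander, loose
- dispenser: blue dispensing bottle with a nozzle, 64 mm across and 190 mm high, on the bench right of the case; origin at the centre of its underside. A bystander, loose
- spray: white spray can, 66 mm across and 200 mm high, on the bench to the right and rear of the case; origin at the centre of its underside. A bystander, loose
- pliers: red-handled pliers, 165 mm long, lying flat on the bench in front of the case; origin at their pivot on the bench. A bystander, loose
- driver: screwdriver, 170 mm long, lying on the bench along the right side of the case; origin at its middle on the bench. A bystander, loose
- chassis: open aluminium chassis tray with bosses, 180 x 240 mm and 22 mm high, lying left of the case; origin at the centre of its underside. A bystander, loose

How it is judged:
On the way, in this order (a step that is already met when the one before it is completed fails the run):
1. the dial stands at the mains line, while the switch is still off (value of joint dial between 4.129 and 4.249 rad and value of joint rocker below 0.1 rad and velocity of joint dial between -0.05 and 0.05 rad/s), for 0.3 s.
2. the rocker is pressed on (value of joint rocker above 0.32 rad), for 0.2 s.
At the end, for the whole second after the job is handed in: the dial's index stands within 0.06 rad (3.4 degrees, about a third of a division) of the mains line, the rocker is on (at least 0.32 of its 0.4 rad), and every bystander stands still within 20 mm of where it was (value of joint dial between 4.129 and 4.249 rad and value of joint rocker above 0.32 rad and distance of each of reel_deck, flux, reel_bench, dispenser, spray, pliers, driver, chassis from where it was at the start of the episode below 0.02 m and linear speed of each of reel_deck, flux, reel_bench, dispenser, spray, pliers, driver, chassis below 0.02 m/s); the robot touches nothing.
It fails at once if the knob or the switch is forced or squeezed with more than 30 N (contact force between variac and the fingers above 30 N).
It fails at once if the fingers straddle the knob as in a grip instead of pushing it from one side (x of the grasp point in the frame of dial_grip between -0.045 and 0.045 m and y of the grasp point in the frame of dial_grip between -0.005 and 0.005 m and z of the grasp point in the frame of dial_grip below 0.012 m).
It fails at once if a bystander is shifted, lifted or tipped (distance of any of reel_deck, flux, reel_bench, dispenser, spray, pliers, driver, chassis from where it was at the start of the episode above 0.02 m or angle between any of reel_deck, flux, reel_bench, dispenser, spray, pliers, driver, chassis's own z axis and vertical above 0.3 rad).
It also fails if it takes over 54 s, if anything falls off the work surface, if the arm or the gripper's body presses on something with over 40 N, if the wrist force passes 120 N, or if a joint passes its speed limit or range.

### The arm

A 6-joint arm with a two-finger parallel gripper is mounted at the origin on the work surface. World frame = base frame: x ahead of the robot, y to its left, z up, the work surface at z = 0. Lengths are in m, angles in rad, forces in N, time in s.
With the tool pointing down it reaches from about 0.375 to 0.9 m from the base axis. Payload 3.1 kg.
Tool frame: the origin (TCP) lies on the centre line of the jaws, within the pads' length; the fingertips stand robot.tcp_to_tips ahead of it and the grasp point (between the pads) lies 3 mm ahead of it (robot.tcp_to_tips is the distance from the TCP to the fingertips, in m); z points along the fingers, y is the line along which they close (so a half turn about z gives the same grasp; the last joint's range is limited). The gripper opens to 87 mm and grips with 3 to 60 N. Pads are 19 mm wide; open, the fingers measure 117 mm over their backs; the gripper's body (75 mm by 190 mm) begins 51 mm behind the grasp point.
Start: joints at [1.006, 0.527, 1.433, -0, 1.181, -0.178], TCP at [0.235, 0.579, 0.245] pointing down, gripper open.
Joint ranges: [-3.08, 3.08], [-0.75, 2.2], [0.22, 2.44], [-1.43, 4.57], [0, 2.65], [-2.85, 2.85]. Speed limits (rad/s): [2.79, 2.79, 3.14, 3.14, 3.14, 3.14].

### API

Orientations are given as a unit quaternion [x, y, z, w].
In Python, from rig import robot gives the robot as it stands. The module is installed in compiled form; this text tells all that it offers.
- The arm moves only by the shell command python3 -m jog 'ROWS' [FORCE]. ROWS is JSON, one flat list of numbers, 5 for each row, row after row: the finger opening in m, from 0 to 0.087, then the shift along the tool's x, y, z in m, then the turn about the tool's z in units of 10 degrees (1.0 is 10 degrees). In form: [claw, x, y, z, roll, claw, x, y, z, roll, ...]. A call has 1 to 20 rows; each row shifts and turns the commanded pose from where the row before left it, along the tool's axes as they then stand; what a row does not reach is not made up. A row lasts 1/8 s, in which the tool goes at most 62.5 mm and 10.7 degrees, less where a joint would pass 70% of its speed; a pose out of reach is approached as far as the arm can. A call with a gripper value outside its range is refused whole. The fingers move at their own pace and stop on an object; FORCE is the grip in N (left out, the last holds). Time passes only in rows, so rows that do not move let the fingers close. It gives the time, the measured TCP pose, the force, the opening and the grip force at its end, in the units of the state.
- robot.get_obs(): the state, without advancing time (a new reading comes with each control period).
- robot.camera(name): name is "scene" or "side" or "wrist"; returns the picture (420x560x3 uint8, blue, green, red); there is no depth.
- robot.camera_model(name): a dict with "fx", "fy", "cx", "cy" (pixels), "distortion" ([k1, k2, p1, p2, k3] as OpenCV has them; the pictures are not rectified), "R" (3x3) and "t" (3): a world point X has camera coordinates R X + t; the wrist camera has in their place "tool_from_camera" (4x4, takes a point from camera to tool coordinates, whose origin is the TCP and whose axes are the flange's). Camera axes: x right, y down, z forward; pixel columns grow to the right and rows downward; lengths in m; the calibration is good to about 2 mm. A picture is of the moment at which its call begins: read the wrist's pose just before it. camera_model takes no time and is no camera call.
- robot.hand_in(): hands the job in; it is judged then, once.
Trained networks look in the newest picture that a camera, given by its name, has taken for a name from the list of things; names that differ only in an ending like _2 or _b are one class to them, and where a whole thing is asked for, a point or a joint stands for the part that bears it (a point fixed in the world has none). Each returns a list of dicts, best first, with "conf" (0 to 1); they miss things now and then, are a little off and sometimes report something else, mostly with a low value. They report only what shows in the picture. A call takes as long as a camera call.
- robot.look_for(camera, label): "extent" ([centre column, centre row, width, height] in pixels, round what is visible of it).
- robot.outline_of(camera, label): "region" (420x560 bool, what is visible of it) and "extent" ([centre column, centre row, width, height] in pixels, round what is visible of it).
The state is a dict: "time": time; "q": joint angles; "joint_velocities": joint speeds; "joint_torque": joint torques, N m; "position": TCP position; "tool_rot": TCP orientation; "ft_force": force on the tool from outside, world axes, zero at the start; "moment": the same for the moment, N m; "grip_width": finger opening in m; "grip_force": force on a finger pad.
Only numpy, scipy, OpenCV 4.12 (cv2) and the standard library are available. Lean on these libraries where they do the work, as an engineer would, in place of code of your own. Each camera call takes 0.05 s, during which the arm holds its last target. There are 200 camera calls.

## Working session

There is one attempt and no reset: what is moved stays moved. The work goes in short steps, Python scripts to look and compute and a shell command to move; the robot and the scene stay as the last step left them, time stands still between calls to the robot, and variables do not carry over. Pictures are saved under pics/ and viewed, at most 10 in all, crops included, and the job is handed in when it is done.

```bash
mkdir -p pics
python3 - <<'E'
from rig import robot
import cv2, numpy as np
o=robot.get_obs(); print(o['time'],o['position'],o['tool_rot'],o['grip_width'],robot.tcp_to_tips)
a=robot.camera('scene');b=robot.camera('side')
cv2.imwrite('pics/a.png',a);cv2.imwrite('pics/b.png',b)
for c in('scene','side'):
    m=robot.camera_model(c);print(c,-np.array(m['R']).T@np.array(m['t']),m['fx'],np.array(m['R'])[2])
    for l in('variac','dial','rocker','reel_deck','flux','dispenser','spray'):
        r=robot.look_for(c,l);print(l,[(np.round(x['extent']),round(x['conf'],2)) for x in r[:2]])
print(robot.camera_model('wrist'))
E
```

```text
0.0 [0.23479126 0.57848035 0.24358459] [ 1.91688877e-01  9.81455167e-01 -9.91599860e-04 -3.81771447e-04] 0.08724424648619773 0.022
scene [ 0.85312407 -0.42250153  1.08526469] 513.9591951841551 [-0.26819101  0.42439264 -0.86484939]
variac [(array([237., 265., 139., 156.]), 0.81)]
dial [(array([247., 229.,  40.,  33.]), 0.63)]
rocker [(array([179., 222.,  23.,  26.]), 0.51), (array([217., 284.,  21.,  11.]), 0.48)]
reel_deck [(array([200., 245.,  30.,  29.]), 0.55)]
flux [(array([295., 209.,  11.,  16.]), 0.52)]
dispenser [(array([161., 382.,  48.,  49.]), 0.64)]
spray [(array([216., 403.,  45.,  33.]), 0.7), (array([249., 230.,  44.,  36.]), 0.68)]
side [-0.0327278  -0.84891232  0.84738133] 523.8110101140488 [ 0.44656362  0.70337471 -0.55303251]
variac [(array([314., 279., 149., 125.]), 0.88), (array([340., 265.,  10.,  12.]), 0.63)]
dial [(array([300., 235.,  37.,  31.]), 0.62), (array([291., 346.,  43.,  39.]), 0.29)]
rocker [(array([338., 266.,  14.,  12.]), 0.64)]
reel_deck [(array([296., 263.,  21.,  22.]), 0.95)]
flux [(array([304., 208.,  11.,  21.]), 0.63), (array([228., 315.,  22.,  24.]), 0.27)]
dispenser [(array([397., 349.,  42.,  81.]), 0.87)]
spray [(array([440., 316.,  50.,  85.]), 0.59)]
{'fx': 292.0053014234016, 'fy': 292.0053014234016, 'cx': 285.892733501098, 'cy': 212.64026849975775, 'distortion': array([-0.05690927,  0.        ,  0.        ,  0.        ,  0.        ]), 'tool_from_camera': array([[ 2.02484371e-03, -9.69943500e-01, -2.43321818e-01,
         6.70330116e-02],
       [ 9.99997406e-01,  1.71021886e-03,  1.50427446e-03,
         2.30963970e-04],
       [-1.04292767e-03, -2.43324233e-01,  9.69944447e-01,
        -1.39819475e-01],
       [ 0.00000000e+00,  0.00000000e+00,  0.00000000e+00,
         1.00000000e+00]])}
```

View pics/a.png

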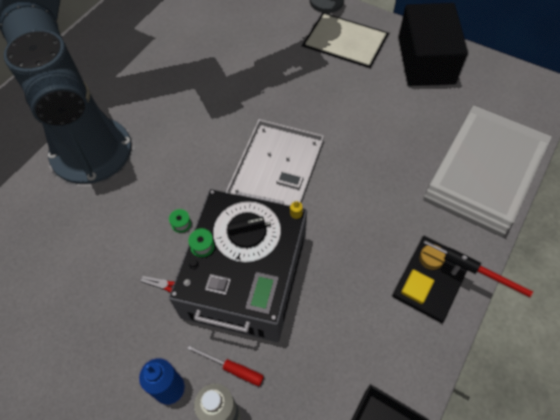

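View pics/b.png

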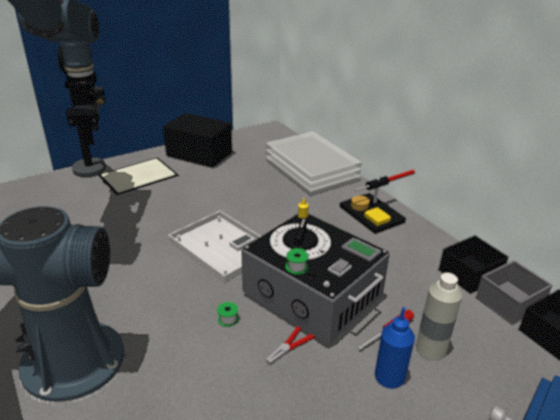

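The scene picture shows the case with its dial at about (247,230), the deck reel at (201,242), the rocker at (217,284) and the flux at (296,210). Side view: dial (300,237), rocker (340,266). Next I triangulate these and enlarge the deck.

```bash
cat > h.py <<'E'
from rig import robot
import cv2, numpy as np
from scipy.spatial.transform import Rotation as Rn
def cam(c,obs=None):
    m=robot.camera_model(c);K=np.array([[m['fx'],0,m['cx']],[0,m['fy'],m['cy']],[0,0,1]]);D=np.array(m['distortion'])
    if c=='wrist':
        T=np.eye(4);T[:3,:3]=Rn.from_quat(obs['tool_rot']).as_matrix();T[:3,3]=obs['position']
        W=np.linalg.inv(T@m['tool_from_camera']);R,t=W[:3,:3],W[:3,3]
    else: R,t=np.array(m['R']),np.array(m['t'])
    return K,D,R,t
def onplane(cm,uv,z):
    K,D,R,t=cm;p=cv2.undistortPoints(np.array([[uv]],float),K,D)[0,0];d=R.T@np.array([p[0],p[1],1]);C=-R.T@t
    return C+d*(z-C[2])/d[2]
def px(cm,X):
    K,D,R,t=cm;return cv2.projectPoints(np.atleast_2d(np.array(X,float)),cv2.Rodrigues(R)[0],t,K,D)[0][:,0]
E
python3 - <<'E'
from h import *
s=cam('scene');d=cam('side')
for n,u,v,z in(('dial',(247,229),(300,236),.16),('rocker',(217,284),(340,266),.151),('reel_top',(201,238),(297,256),.175),('flux',(296,210),(304,208),.165),('disp',(155,370),(401,315),.18),('spray',(211,402),(449,281),.2)):
    print(n,onplane(s,u,z).round(3),onplane(d,v,z).round(3))
for n,u in (('c1',(212,193)),('c2',(306,208)),('c3',(277,322)),('c4',(176,297))): print(n,onplane(s,u,.143).round(3))
a=cv2.imread('pics/a.png')[180:340,160:320];cv2.imwrite('pics/c.png',cv2.resize(a,(600,600),interpolation=cv2.INTER_CUBIC))
E
```

```text
dial [ 0.532 -0.051  0.16 ] [ 0.524 -0.051  0.16 ]
rocker [ 0.544 -0.178  0.151] [ 0.544 -0.176  0.151]
reel_top [ 0.47  -0.121  0.175] [ 0.466 -0.126  0.175]
flux [0.596 0.035 0.165] [0.594 0.037 0.165]
disp [ 0.552 -0.368  0.18 ] [ 0.53  -0.376  0.18 ]
spray [ 0.669 -0.362  0.2  ] [ 0.658 -0.368  0.2  ]
c1 [ 0.413 -0.01   0.143]
c2 [0.606 0.061 0.143]
c3 [ 0.681 -0.18   0.143]
c4 [ 0.489 -0.238  0.143]
```

View pics/c.png

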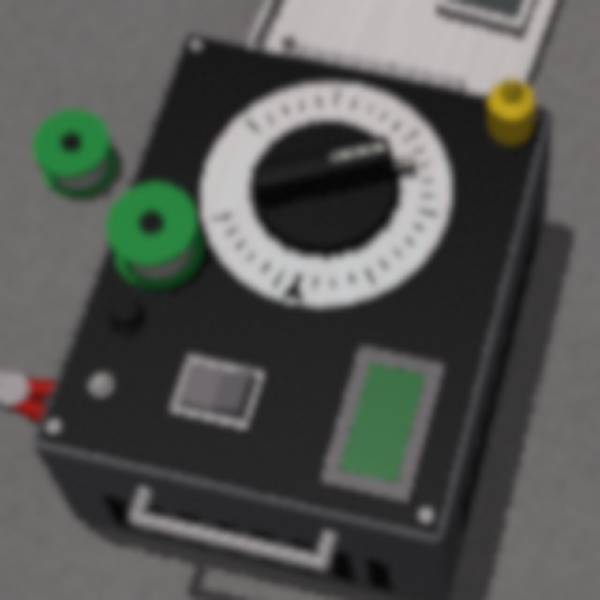

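The close-up shows the pointer at about (410,170) from centre (325,190), the mains arrow at (295,292) and the rocker at (215,390) with its raised end to the right. The case yaw is about 19°. The pointer needs to turn roughly 110° clockwise. I'll move above the dial and look from there.

```bash
python3 -m jog '[0,-0.032,-0.0294,-0.0035,0, 0,-0.032,-0.0294,-0.0035,0, 0,-0.032,-0.0294,-0.0035,0, 0,-0.032,-0.0294,-0.0035,0, 0,-0.032,-0.0294,-0.0035,0, 0,-0.032,-0.0294,-0.0035,0, 0,-0.032,-0.0294,-0.0035,0, 0,-0.032,-0.0294,-0.0035,0, 0,-0.032,-0.0294,-0.0035,0, 0,-0.032,-0.0294,-0.0035,0, 0,-0.032,-0.0294,-0.0035,0, 0,-0.032,-0.0294,-0.0035,0, 0,-0.032,-0.0294,-0.0035,0, 0,-0.032,-0.0294,-0.0035,0, 0,-0.032,-0.0294,-0.0035,0, 0,-0.032,-0.0294,-0.0035,0, 0,0,0,0,0.8, 0,0,0,0,0.8, 0,0,0,0,0.8, 0,0,0,0,0]' 10
python3 - <<'E'
from h import *
o=robot.get_obs();a=robot.camera('wrist');cv2.imwrite('pics/w1.png',cv2.resize(a,None,fx=1.4,fy=1.4))
print(o['position'],o['tool_rot'],o['q'],o['ft_force'])
w=cam('wrist',o)
for l in('dial','rocker','reel_deck','flux'): print(l,[(np.round(x['extent']),round(x['conf'],2)) for x in robot.look_for('wrist',l)[:2]])
print(px(w,[[.532,-.050,.1805],[.544,-.177,.151]]))
E
```

```text
time: 3.3
position: [0.5325, -0.0495, 0.3006]
tool_rot: [0.391, 0.92, 0.0, 0.0]
ft_force: [0.3, -0.0, -0.3]
grip_width: 0.0006
grip_force: 0.0
[ 0.5324882  -0.04948664  0.30062504] [3.90898572e-01 9.20433757e-01 1.29319348e-05 7.09575729e-05] [-3.01755729e-01  3.40526628e-01  1.58897654e+00  1.23764431e-05
  1.21194570e+00 -1.06934112e+00] [ 0.33185371 -0.00625391 -0.28938454]
dial [(array([289., 200.,  97.,  84.]), 0.9)]
rocker []
reel_deck [(array([188., 216.,  60.,  53.]), 0.94), (array([359.,  61., 196., 123.]), 0.47)]
flux []
[[284.8656491  214.71551469]
 [213.12817057 294.96355582]]
```

View pics/w1.png

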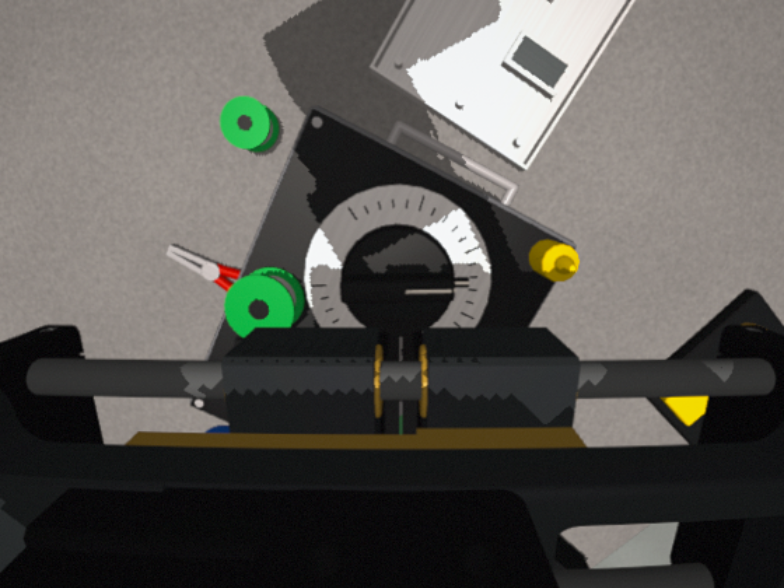

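The wrist view (1.4x) shows the dial bar nearly horizontal. Its white index runs from (404,292) to (453,290), the pointer tip is at about (468,282), and the plate rim passes through (305,278), (395,184) and (491,262). The gripper hides the lower half. I'll fit the centre and the angle from these.

Run:
```python
from h import *
from scipy.optimize import least_squares
o=robot.get_obs();w=cam('wrist',o);k=1.4
P=np.array([onplane(w,(u/k,v/k),.1455)[:2] for u,v in((395,184),(305,278),(491,262),(330,218),(466,218))])
r=least_squares(lambda c:np.linalg.norm(P-c,axis=1)-.069,[.53,-.05]);c=r.x;print('centre',c,r.fun)
R=Rn.from_quat(o['tool_rot']).as_matrix();print('xaxis ang',np.degrees(np.arctan2(R[1,0],R[0,0])))
for uv,z in(((404,292),.1805),((453,290),.1805),((468,282),.1565)):
    X=onplane(w,(uv[0]/k,uv[1]/k),z)[:2];print(X,np.linalg.norm(X-c),np.degrees(np.arctan2(*(X-c)[::-1])))
X=[onplane(w,(u/k,v/k),.143) for u,v in((308,106),(577,241))];e=X[1]-X[0];print('case yaw',np.degrees(np.arctan2(e[1],e[0])),np.linalg.norm(e))
a=cv2.imread('pics/w1.png')[170:330,290:510];cv2.imwrite('pics/w1c.png',cv2.resize(a,None,fx=3.5,fy=3.5))
```

```text
centre [ 0.52873116 -0.04704004] [ 1.74376481e-03  3.99710047e-06  3.74166536e-04 -1.09089856e-03
 -1.52148128e-03]
xaxis ang 133.96473076526974
[ 0.53038711 -0.043366  ] 0.004029981749386229 65.73818843584358
[ 0.5524363  -0.02014418] 0.03585138224242877 48.60809424944892
[ 0.56206141 -0.01040989] 0.04952448355845475 47.70053484828827
case yaw 18.605502380131238 0.21314383158669745
```

View pics/w1c.png

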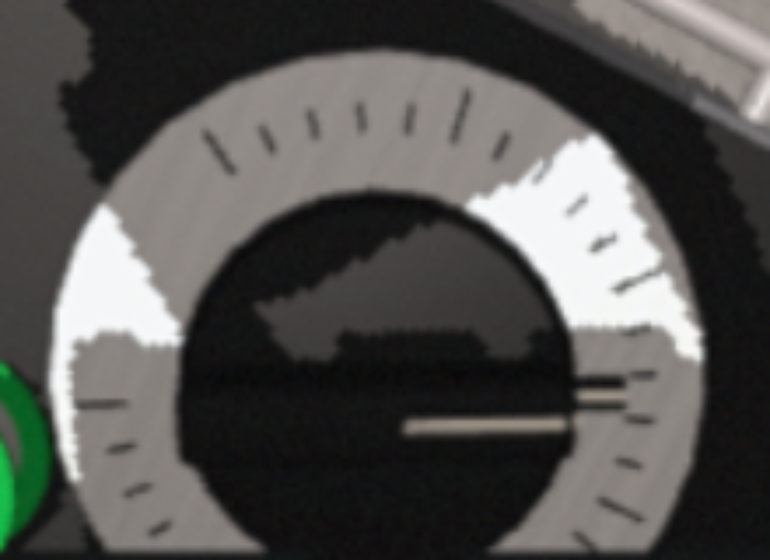

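The pointer lies between lines 12 and 13, at about 12.4 (dial ≈ 2.17 rad), so it must turn about 116° clockwise. The bar is at about 46° in world, and tool y is at 44°, which is flush enough. I'll place the closed fingers on the counter-clockwise side of the pointer half and descend.

```bash
python3 -m jog '[0,0.0155,0.0128,0,0, 0,0.0155,0.0128,0,-0.2, 0,0,0,0.025,0, 0,0,0,0.025,0, 0,0,0,0.025,0, 0,0,0,0.02,0, 0,0,0,0.01,0, 0,0,0,0.005,0, 0,0,0,0.005,0, 0,0,0,0,0]'
python3 -m jog '[0,-0.002,0,0,0, 0,-0.002,0,0,0, 0,-0.002,0,0,0, 0,-0.001,0,0,0, 0,0,0,0,0]'
python3 -m jog '[0,-0.001,0,0,0, 0,-0.001,0,0,0, 0,0,0,0,0]'
```

```text
time: 4.8
position: [0.5295, -0.0093, 0.1857]
tool_rot: [0.375, 0.927, 0.0, 0.0]
ft_force: [-0.1, 0.3, -0.1]
grip_width: 0.0005
grip_force: 0.0
time: 5.42
position: [0.5339, -0.0138, 0.1855]
tool_rot: [0.376, 0.927, 0.0, -0.001]
ft_force: [-1.2, 2.8, 2.1]
grip_width: 0.0006
grip_force: 1.4
time: 5.8
position: [0.5351, -0.0144, 0.1855]
tool_rot: [0.376, 0.927, 0.001, -0.001]
ft_force: [-3.1, 5.1, 3.9]
grip_width: 0.0006
grip_force: 2.7
```

Contact has been made with about 6 N. Next is the first sweep of 40°.

```bash
python3 -m jog '[0,-0.0019,0.0012,0,0.4, 0,-0.0019,0.0012,0,0.4, 0,-0.0019,0.0012,0,0.4, 0,-0.0019,0.0012,0,0.4, 0,-0.0019,0.0012,0,0.4, 0,-0.0019,0.0012,0,0.4, 0,-0.0019,0.0012,0,0.4, 0,-0.0019,0.0012,0,0.4, 0,-0.0019,0.0012,0,0.4, 0,-0.0019,0.0012,0,0.4]'
cat > rel.py <<'E'
from h import *
o=robot.get_obs();R=Rn.from_quat(o['tool_rot']).as_matrix();c=np.array([.5295,-.047,.1805])
print('tool x ang %.1f, p in tool'%np.degrees(np.arctan2(R[1,0],R[0,0])),((o['position']-c)@R).round(4),'F tool',(o['ft_force']@R).round(1))
E
python3 rel.py
```

```text
time: 7.05
position: [0.5542, -0.0257, 0.1854]
tool_rot: [0.671, 0.742, -0.0, -0.001]
ft_force: [-2.6, 4.7, 2.8]
grip_width: 0.0005
grip_force: 1.9
tool x ang 95.8, p in tool [ 0.0187  0.0267 -0.0049] F tool [ 4.9 -2.1 -2.8]
```

```bash
python3 -m jog '[0,-0.0019,0.0012,0,0.4, 0,-0.0019,0.0012,0,0.4, 0,-0.0019,0.0012,0,0.4, 0,-0.0019,0.0012,0,0.4, 0,-0.0019,0.0012,0,0.4, 0,-0.0019,0.0012,0,0.4, 0,-0.0019,0.0012,0,0.4, 0,-0.0019,0.0012,0,0.4, 0,-0.0019,0.0012,0,0.4, 0,-0.0019,0.0012,0,0.4, 0,-0.0019,0.0012,0,0.4, 0,-0.0019,0.0012,0,0.4, 0,-0.0019,0.0012,0,0.4, 0,-0.0019,0.0012,0,0.4, 0,-0.0019,0.0012,0,0.4]'
python3 rel.py
python3 - <<'E'
from h import *
a=robot.camera('scene')[180:300,160:320];b=robot.camera('side')[190:310,230:390]
cv2.imwrite('pics/d.png',cv2.resize(np.vstack([a,b]),None,fx=2.5,fy=2.5,interpolation=cv2.INTER_CUBIC))
w=robot.camera('wrist');cv2.imwrite('pics/w2.png',w)
E
```

```text
time: 8.93
position: [0.5615, -0.058, 0.1853]
tool_rot: [0.952, 0.307, 0.001, 0.0]
ft_force: [0.4, 2.3, -1.0]
grip_width: 0.0009
grip_force: 1.3
tool x ang 35.8, p in tool [ 0.0195  0.0276 -0.0047] F tool [ 1.7 -1.7  1. ]
```

View pics/d.png

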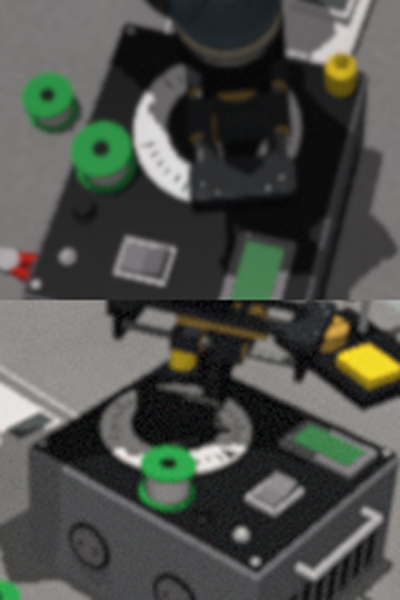

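The gripper hides the pointer from both fixed cameras. I'll push to about 5° short of the line, back off, and look with the wrist camera.

```bash
python3 -m jog '[0,-0.0022,0.0012,0,0.4, 0,-0.0021,0.0012,0,0.4, 0,-0.002,0.0012,0,0.4, 0,0,0,0,0]'
python3 rel.py
python3 -m jog '[0,0.004,0,0,0, 0,0.006,0,0,0, 0,0,0,-0.025,0, 0,0,0,-0.03,0, 0,0,0,-0.03,0, 0,-0.02,-0.013,-0.02,0, 0,-0.02,-0.013,0,0, 0,-0.01,0,0,0, 0,0,0,0,0]'
python3 - <<'E'
from h import *
import pickle
o=robot.get_obs();w=robot.camera('wrist');cv2.imwrite('pics/w3.png',w);pickle.dump(o,open('o3.pkl','wb'))
print(o['position'],o['tool_rot'])
cv2.imwrite('pics/w3c.png',cv2.resize(w[110:260,200:400],None,fx=4,fy=4,interpolation=cv2.INTER_CUBIC))
E
```

```text
time: 9.57
position: [0.5583, -0.0651, 0.1856]
tool_rot: [0.978, 0.208, 0.001, 0.001]
ft_force: [2.3, 0.6, -2.1]
grip_width: 0.0005
grip_force: 1.3
tool x ang 24.0, p in tool [ 0.0189  0.0283 -0.005 ] F tool [2.4 0.4 2.1]
time: 10.7
position: [0.5102, -0.0575, 0.2906]
tool_rot: [0.978, 0.207, 0.0, 0.0]
ft_force: [1.2, 0.1, 0.2]
grip_width: 0.0004
grip_force: 0.0
[ 0.51015691 -0.05746086  0.29057061] [9.78367824e-01 2.06872838e-01 3.08283936e-05 1.66952991e-04]
```

View pics/w3c.png

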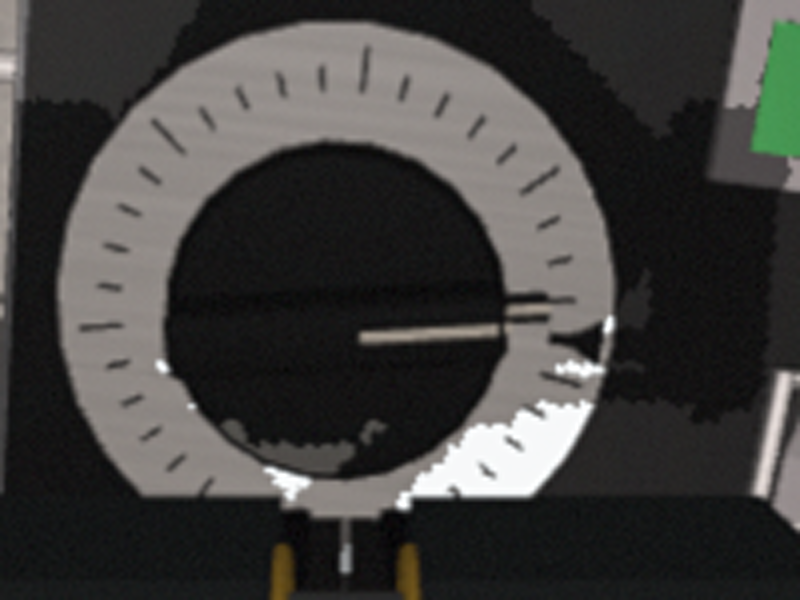

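A clear view (4x crop): the index tip is at (548,310), the mains line runs from (552,340) to (598,342), and line 23 is at (562,300). I'll work out the remaining angle.

```bash
cat > ang.py <<'E'
from h import *
import pickle,sys
from scipy.optimize import least_squares
def run(f,rim,idx,lines,off,k=4):
    w=cam('wrist',pickle.load(open(f,'rb')));q=lambda p,z:onplane(w,(p[0]/k+off[0],p[1]/k+off[1]),z)[:2]
    P=np.array([q(p,.1455) for p in rim]);r=least_squares(lambda c:np.linalg.norm(P-c,axis=1)-.069,[.53,-.05]);c=r.x
    print('centre',c.round(4),(r.fun*1e3).round(1))
    A=lambda p,z:(np.degrees(np.arctan2(*(q(p,z)-c)[::-1])).round(1),np.linalg.norm(q(p,z)-c).round(4))
    for p,z in idx: print('idx',A(p,z))
    for p in lines: print('line',A(p,.1455))
E
python3 - <<'E'
from ang import *
run('o3.pkl',[(335,20),(58,285),(613,280),(115,125),(545,115),(70,370),(596,395)],[((548,310),.1565),((510,312),.1565),((496,331),.1805),((362,339),.1805)],[(552,340),(600,342),(562,300),(560,262),(365,70),(100,327),(560,379)],(200,110))
E
```

```text
centre [ 0.5268 -0.047 ] [-0.1 -0.3 -0.5  0.2 -0.3 -0.9 -0.3]
idx (np.float64(-63.4), np.float64(0.0505))
idx (np.float64(-63.5), np.float64(0.0414))
idx (np.float64(-63.5), np.float64(0.0351))
idx (np.float64(-68.2), np.float64(0.006))
line (np.float64(-73.5), np.float64(0.0541))
line (np.float64(-72.5), np.float64(0.0661))
line (np.float64(-62.9), np.float64(0.0558))
line (np.float64(-53.3), np.float64(0.0562))
line (np.float64(17.1), np.float64(0.058))
line (np.float64(117.7), np.float64(0.0586))
line (np.float64(-82.8), np.float64(0.0586))
```

About 9.4° remain (index at -63.4°, mains at -72.8°). I'll go back down on the same side and bring the fingers to contact, flush with the bar.

```bash
sed -i 's/.5295/.5288/' rel.py; python3 -m jog '[0,0.025,0.012,0,-0.25, 0,0.024,0.012,0,0, 0,0,0,0.03,0, 0,0,0,0.03,0, 0,0,0,0.025,0, 0,0,0,0.013,0, 0,0,0,0.007,0, 0,-0.003,0,0,0, 0,-0.003,0,0,0, 0,-0.001,0,0,0, 0,0,0,0,0]'
python3 rel.py
```

```text
time: 12.12
position: [0.5586, -0.0612, 0.1861]
tool_rot: [0.974, 0.228, 0.0, 0.0]
ft_force: [-0.0, -0.6, 0.9]
grip_width: 0.0006
grip_force: 0.0
tool x ang 26.4, p in tool [ 0.0204  0.026  -0.0056] F tool [-0.3  0.5 -0.9]
```

```bash
python3 -m jog '[0,-0.001,0,0,0, 0,-0.001,0,0,0, 0,0,0,0,0]' >/dev/null; python3 rel.py;  python3 -m jog '[0,-0.001,0,0,0, 0,0,0,0,0]' >/dev/null; python3 rel.py
```

```text
tool x ang 26.4, p in tool [ 0.0182  0.0258 -0.005 ] F tool [ 0.3 -0.2  0.6]
tool x ang 26.4, p in tool [ 0.018   0.0259 -0.0051] F tool [ 3.5 -0.4  1.9]
```

```bash
python3 -m jog '[0,-0.0016,0.0009,0,0.31, 0,-0.0015,0.0009,0,0.31, 0,-0.0014,0.0009,0,0.31, 0,0,0,0,0]'
python3 rel.py
python3 -m jog '[0,0.004,0,0,0, 0,0.006,0,0,0, 0,0,0,-0.025,0, 0,0,0,-0.03,0, 0,0,0,-0.03,0, 0,-0.02,-0.013,-0.02,0, 0,-0.02,-0.013,0,0, 0,-0.01,0,0,0, 0,0,0,0,0]'
python3 - <<'E'
from h import *
import pickle
o=robot.get_obs();w=robot.camera('wrist');cv2.imwrite('pics/w4.png',w);pickle.dump(o,open('o4.pkl','wb'))
cv2.imwrite('pics/w4c.png',cv2.resize(w[110:260,200:400],None,fx=4,fy=4,interpolation=cv2.INTER_CUBIC))
E
```

```text
time: 13.25
position: [0.5534, -0.0668, 0.1856]
tool_rot: [0.989, 0.149, 0.001, 0.0]
ft_force: [3.4, 1.0, -1.6]
grip_width: 0.0005
grip_force: 1.5
tool x ang 17.1, p in tool [ 0.0177  0.0261 -0.0051] F tool [3.5 0.1 1.6]
time: 14.38
position: [0.5067, -0.0539, 0.2905]
tool_rot: [0.989, 0.148, -0.0, 0.0]
ft_force: [0.3, 0.2, -0.2]
grip_width: 0.0006
grip_force: 0.0
```

View pics/w4c.png

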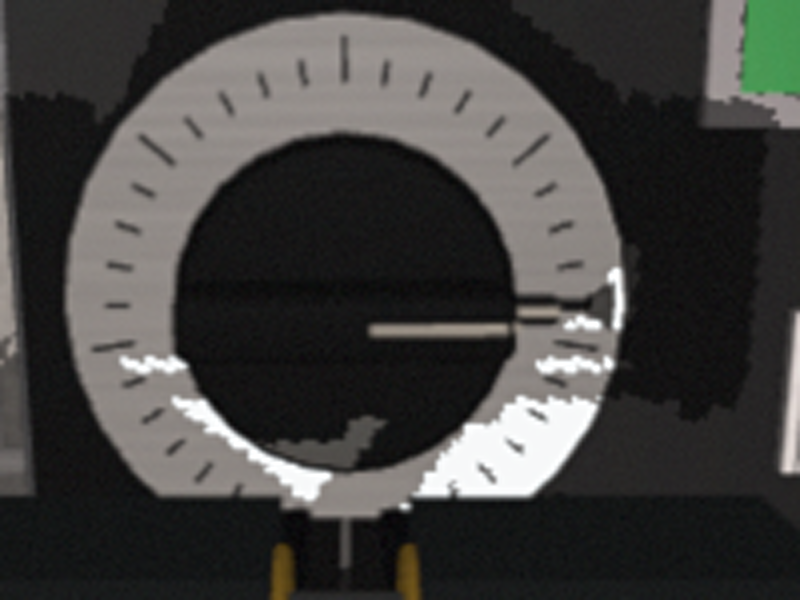

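The index tip is at (558,312) and the mains line at (560–600, 305). Parallax of the raised pointer should account for about 7 px; I'll compute it.

Run:
```python
from ang import *
run('o4.pkl',[(345,12),(65,290),(622,280),(130,105),(555,110),(75,355),(600,400)],[((558,312),.1565),((520,312),.1565),((508,329),.1805),((370,330),.1805)],[(570,304),(598,304),(570,265),(574,346),(345,60),(117,305)],(200,110))
o=robot.get_obs();R=Rn.from_quat(o['tool_rot']).as_matrix()
for n,uv,v in(('rk',(217,284),(340,266)),):
    X=(onplane(cam('scene'),uv,.151)+onplane(cam('side'),v,.151))/2;print(X)
    for l in ('rocker','rocker_raised'):print([(x['extent'],x['conf']) for x in robot.look_for('wrist',l)[:2]])
print('scene',[(onplane(cam('scene'),x['extent'][:2],.151),x['conf']) for x in (robot.camera('scene') is not None and robot.look_for('scene','rocker'))[:2]])
print(robot.get_obs()['position'],(X-robot.get_obs()['position'])@R)
```

```text
centre [ 0.5266 -0.0468] [-0.2 -0.4 -0.3  0.6 -0.5 -0.8 -0.1]
idx (np.float64(-72.9), np.float64(0.0509))
idx (np.float64(-72.9), np.float64(0.0419))
idx (np.float64(-72.6), np.float64(0.0358))
idx (np.float64(-73.9), np.float64(0.0058))
line (np.float64(-72.7), np.float64(0.0558))
line (np.float64(-72.7), np.float64(0.0628))
line (np.float64(-62.8), np.float64(0.0562))
line (np.float64(-83.1), np.float64(0.0583))
line (np.float64(16.8), np.float64(0.0579))
line (np.float64(107.4), np.float64(0.0558))
[ 0.54431547 -0.17689252  0.151     ]
[([415.2, 208.1, 30.1, 41.2], 0.85)]
[([413.4, 207.6, 30.1, 34.7], 0.9)]
scene [(array([ 0.54445173, -0.1768046 ,  0.151     ]), 0.5), (array([ 0.66820702, -0.35503026,  0.151     ]), 0.46)]
[ 0.50748642 -0.05389703  0.29026907] [-0.00095287  0.12833685  0.13931579]
```

The dial is aligned to about 0.2° (-72.9° against -72.7°). Now the rocker: a close crop of the same wrist picture.

Run:
```python
from h import *
a=cv2.imread('pics/w4.png');cv2.imwrite('pics/r.png',cv2.resize(a[170:250,370:470],None,fx=7,fy=7,interpolation=cv2.INTER_CUBIC))
```

```text
(no output)
```

View pics/r.png

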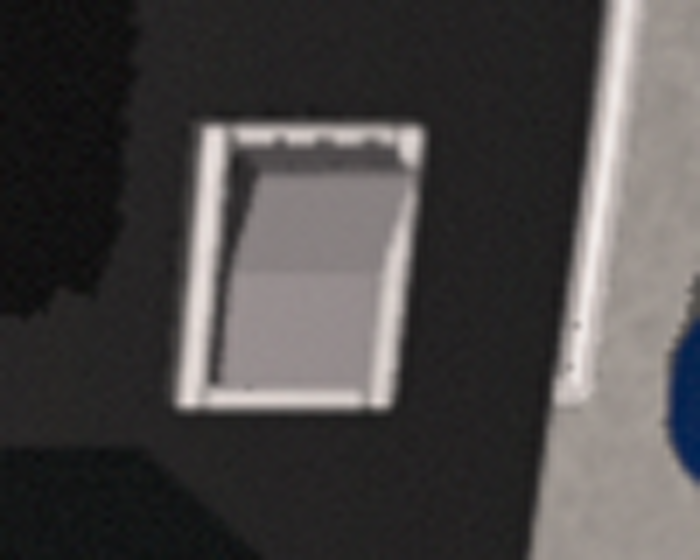

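The pivot line is at (231–380, 271), the raised edge is at the top (row 172), and the frame corners are (203,123), (427,123), (392,410) and (178,410).

Run:
```python
from h import *
import pickle
w=cam('wrist',pickle.load(open('o4.pkl','rb')));q=lambda u,v,z:onplane(w,(u/7+370,v/7+170),z)
pv=q(305.5,271,.151);F=[q(u,v,.149) for u,v in((203,123),(427,123),(392,410),(178,410))]
print('pivot',pv,'frame c',np.mean(F,0),np.linalg.norm(F[1]-F[0]),np.linalg.norm(F[2]-F[1]))
o=robot.get_obs();R=Rn.from_quat(o['tool_rot']).as_matrix();print(o['time'],(pv-o['position'])@R,(np.mean(F,0)-o['position'])@R)
```

```text
pivot [ 0.54359807 -0.17449788  0.151     ] frame c [ 0.54346557 -0.17468301  0.149     ] 0.03217771824834342 0.042283236876620243
14.625 [-0.00091604  0.12589189  0.13926551] [-0.00109702  0.12602996  0.14126552]
```

```bash
python3 -m jog '[0,0.0025,0.0253,0,0, 0,0.0025,0.0253,0,0, 0,0.0025,0.0253,0,0, 0,0.0025,0.0253,0,0, 0,0.0025,0.0253,0,0, 0,0,0,0.03,0, 0,0,0,0.03,0, 0,0,0,0.03,0, 0,0,0,0.015,0, 0,0,0,0.003,0, 0,0,0,0,0]'
python3 -m jog '[0,0,0,0.001,0, 0,0,0,0.001,0, 0,0,0,0.001,0, 0,0,0,0.001,0, 0,0,0,0,0]'
```

```text
time: 16.0
position: [0.5566, -0.1714, 0.1832]
tool_rot: [0.989, 0.149, 0.001, 0.0]
ft_force: [0.0, 0.1, 0.4]
grip_width: 0.0006
grip_force: 0.0
time: 16.62
position: [0.5564, -0.1709, 0.1789]
tool_rot: [0.989, 0.149, 0.001, 0.0]
ft_force: [1.3, 0.1, 2.3]
grip_width: 0.0007
grip_force: 1.0
```

```bash
python3 -m jog '[0,0,0,0.001,0, 0,0,0,0.001,0, 0,0,0,0.001,0, 0,0,0,0.001,0, 0,0,0,0,0]'
python3 -m jog '[0,0,0,0.001,0, 0,0,0,0.001,0, 0,0,0,0,0]'
```

```text
time: 17.25
position: [0.5559, -0.171, 0.1744]
tool_rot: [0.989, 0.149, -0.0, 0.0]
ft_force: [0.7, -0.3, 1.9]
grip_width: 0.0002
grip_force: 0.8
time: 17.62
position: [0.556, -0.171, 0.1734]
tool_rot: [0.989, 0.149, 0.0, 0.0]
ft_force: [-0.1, -0.1, 6.6]
grip_width: 0.0004
grip_force: 3.3
```

```bash
python3 -m jog '[0,0,0,0.0007,0, 0,0,0,0,0, 0,0,0,0,0]'
python3 -m jog '[0,0,0,-0.01,0, 0,0,0,-0.03,0, 0,0,0,-0.04,0, 0,0,0,-0.04,0, 0,-0.015,-0.027,0,0, 0,-0.015,-0.027,0,0, 0,0,-0.027,0,0, 0,0,-0.027,0,0, 0,0,0,0,0]'
python3 - <<'E'
from h import *
import pickle
o=robot.get_obs();w=robot.camera('wrist');cv2.imwrite('pics/w5.png',w)
cv2.imwrite('pics/f.png',cv2.resize(w[100:260,220:460],None,fx=3.3,fy=3.3,interpolation=cv2.INTER_CUBIC))
E
```

```text
time: 18.0
position: [0.5559, -0.171, 0.1733]
tool_rot: [0.989, 0.149, 0.0, 0.0]
ft_force: [-1.5, 0.6, 10.4]
grip_width: 0.0008
grip_force: 5.1
time: 19.12
position: [0.494, -0.0749, 0.2915]
tool_rot: [0.989, 0.15, -0.001, -0.001]
ft_force: [-0.0, 0.4, -0.9]
grip_width: 0.0003
grip_force: 0.0
```

View pics/f.png

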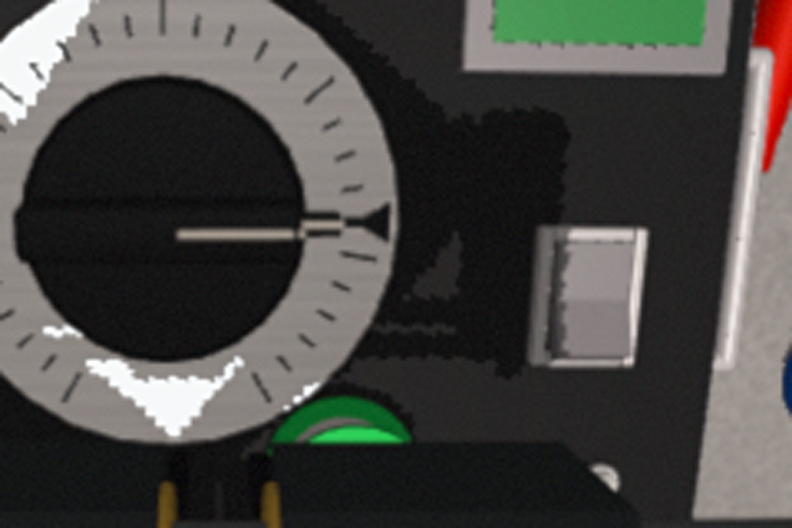

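The index (302–343, 225) meets the mains arrow (345–390, 221), and the rocker at (595,298) now has its rear half flush with the frame. The tool is clear of everything, so I'll hand in.

```bash
python3 -c "
from rig import robot
print(robot.hand_in())"
```

```text
the job is handed in; nothing more can be done
None
```

The dial is set on the mains line (measured about 0.2° off), the rocker is pressed fully on, and the arm is clear of everything; the job is handed in, but it returned no verdict.

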